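# Hang the pocket template on the pattern board

### The arm

A 6-joint arm with a two-finger parallel gripper is mounted at the origin on the work surface. World frame = base frame: x ahead of the robot, y to its left, z up, the work surface at z = 0. Lengths are in m, angles in rad, forces in N, time in s.
With the tool pointing down it reaches from about 0.4 to 0.825 m from the base axis. Payload 7 kg.
Tool frame: the origin (TCP) lies between the finger pads; the fingertips stand 8 mm ahead of it and the grasp point (between the pads) lies 11 mm behind it (arm.finger_overhang is the distance from the TCP to the fingertips, in m); z points along the fingers, y is the line along which they close (so a half turn about z gives the same grasp; the last joint's range is limited). The gripper opens to 88 mm and grips with 3 to 60 N. Pads are 19 mm wide; open, the fingers measure 130 mm over their backs; the gripper's body (78 mm by 193 mm) begins 47 mm behind the grasp point.
Start: joints at [-1.046, 0.359, 0.012, 0, -1.224, -0.288], TCP at [0.158, -0.656, 0.235] pointing down, gripper open.
Joint ranges: [-3.07, 3.07], [-1.43, 2.12], [-1.02, 1.25], [-3.03, 1.67], [-3.05, -0], [-3.03, 3.03]. Speed limits (rad/s): [2.39, 2.39, 3.01, 3.14, 3.14, 3.14].

### API

Orientations are given as [roll, pitch, yaw] about the fixed x, y, z axes, in that order (R = Rz(yaw) Ry(pitch) Rx(roll)).
In Python, from station import arm gives the robot as it stands.
- The arm moves only by the tool move_arm, never from a script. Its argument "rows" is text: rows parted by semicolons, each of 7 numbers parted by spaces: the turn, a rotation vector about the tool's x, y, z in degrees, then the shift along the tool's x, y, z in m, then the finger opening in m, from 0 to 0.0876. A call has 1 to 8 rows; each row shifts and turns the commanded pose from where the row before left it, along the tool's axes as they then stand; what a row does not reach is not made up. A row lasts 1/8 s, in which the tool goes at most 62.5 mm and 10.7 degrees, less where a joint would pass 70% of its speed; a pose out of reach is approached as far as the arm can. A call is refused whole if a number of a shift passes 0.0625 or a number of a turn 10.7, either way. A call with a gripper value outside its range is refused whole. The fingers move at their own pace and stop on an object; "squeeze" is the grip in N (left out, the last holds). Time passes only in rows, so rows that do not move let the fingers close. It gives the time, the measured TCP pose, the force, the opening and the grip force at its end, in the units of the state.
- arm.get_state(): the state, without advancing time (a new reading comes with each control period).
- arm.grab_frame(name): name is "side" or "top"; returns (picture, depth): 420x560x3 uint8, blue, green, red; 420x560 float32, m along the optical axis (not along the pixel's ray), 0 where there is no reading.
- arm.camera_model(name): a dict with "mtx" (3x3 intrinsics, pixels), "camera_from_world" (4x4, takes a point from world to camera coordinates). Camera axes: x right, y down, z forward; pixel columns grow to the right and rows downward; lengths in m; the calibration is good to about 2 mm. A picture is of the moment at which its call begins. camera_model takes no time and is no camera call.
- arm.job_done(): hands the job in; it is judged then, once.
The state is a dict: "t": time; "q": joint angles; "qd": joint speeds; "joint_efforts": joint torques, N m; "eef_pos": TCP position; "ee_rot": TCP orientation; "force": force on the tool from outside, world axes, zero at the start; "moment": the same for the moment, N m; "width": finger opening in m; "gripper_force": force on a finger pad.
Only numpy, scipy, OpenCV 4.12 (cv2) and the standard library are available. Lean on these libraries where they do the work, as an engineer would, in place of code of your own. Each camera call takes 0.05 s, during which the arm holds its last target. There are 200 camera calls.

### The job

Take the leaning aluminium pocket template by its wooden grip strip and hang it on the one empty screw of the pattern board: pass the wide part of its keyhole over the screw's head, flat against the board, then slide it down until the neck is fully home in the top of the slot, and let go so that it hangs upright and still. Leave everything else on the bench where it is.

Things in the scene. Friction and masses are not known exactly. Their poses are not given: they have to be found in the camera images.
- template: aluminium bag-pocket template to hang: flat plate 5 mm thick, 170 mm tall, 90 mm wide over its lowest 50 mm, 76 mm above; 0.18 to 0.35 kg. Origin: middle of its bottom edge, mid thickness; z up along the plate, y across, x out of its front face (when hung, its axes lie along the board's). It starts leaning in the rest, top tilted back 0.44 rad (to the rest's -x)
- grip (a point): middle of the template's wooden grip strip together with the plate behind it, 154 mm up from the bottom edge and 3.5 mm in front of mid thickness. The strip (70 mm wide, 7 mm thick, 138 to 170 mm up) is on the front face only; strip and plate are 12 mm thick together. Free space fore and aft
- hole (a point): centre of the wide hole of the template's keyhole, an octagon 24 mm across, 90 mm up from the bottom edge on the plate's middle line, mid thickness. From it a slot 11.5 mm wide leads up the plate to 116 mm
- slot_end (a point): on the template: where the axis of the screw's neck lies when it hangs fully home, 112 mm up from the bottom edge, mid thickness; 22 mm above point hole
- rest: dark wooden rest, fixed, 112 mm wide, in which the template leans. Its back panel reaches 58 mm up the plate, a 10 mm lip holds the plate's foot in front: lift the template out along its own z. Origin: on the bench; x points to its open front
- board: upright plywood pattern board, fixed, 420 mm wide (y), 14 mm thick, top 183 mm above the bench. Origin: on the bench, in the plane of its front face, mid width; x points out of the front face (away from the robot), z up. Three steel screws in a row stand out of the face; two carry templates, one is empty. The empty one is not tracked: see or feel for it
- place_right (a point): nominal place of a screw on the board's face, at board y = -135 mm, 165 mm above the bench. Each screw is exactly at this height but up to 16 mm left or right of its nominal place
- place_mid (a point): nominal place of a screw on the board's face, at board y = 0, 165 mm above the bench. All screws: neck 8 mm across, then a flat round head 18 mm across, 4 mm thick; the head's rear is 9 mm and its front 13 mm out from the board's face
- place_left (a point): nominal place of a screw on the board's face, at board y = +135 mm, 165 mm above the bench
- hung_a: template already hanging on the board, fixed, 80 mm wide above, 60 mm below, 170 mm tall, its top 223 mm above the bench. Origin: on the board's face at its own screw's axis (up to 16 mm beside that screw's nominal place), so it tells which place is taken
- hung_b: another template already hanging on the board, fixed, 64 mm wide above, 80 mm below, 170 mm tall, its top also 223 mm above the bench. Origin as for hung_a
- thread_cone: grey thread cone, standing, 60 mm across at the foot and 100 mm tall; bystander; origin at the centre of its underside
- spool: small white spool standing on end, 32 mm across, 35 mm tall; bystander; origin at the centre of its underside
- tape_roll: roll of paper tape lying flat, 90 mm across, 25 mm tall; bystander; origin at the centre of its underside
- glue_jar: amber glue jar with a white cap, 56 mm across, 70 mm tall; bystander; origin at the centre of its underside
- hammer: hammer lying down, handle along its own x; bystander
- pencil_cup: grey cup, 72 mm across, 90 mm tall, with pencils up to 190 mm above the bench; bystander; origin at the centre of its underside
There are look-alikes about, which are no part of the job. Of the things that look like the rest, the larger one is meant.

How it is judged:
On the way, in this order (a step that is already met when the one before it is completed fails the run):
1. the template is lifted clear of its rest (distance between hole and rest above 0.16 m), for 0.1 s.
2. the screw's head is through the wide hole: the plate lies against the board with the hole around the head (x of hole in the frame of board between 0 and 0.009 m and z of hole in the frame of board between 0.158 and 0.172 m and (y of hole in the frame of board between -0.159 and -0.111 m or y of hole in the frame of board between -0.024 and 0.024 m or y of hole in the frame of board between 0.111 and 0.159 m)), for 0.05 s.
At the end, for the whole second after the job is handed in: The template hangs by its slot on the empty screw: slot_end within 4 mm of the screws' height and within 24 mm sideways of a nominal place, the plate behind the screw head (mid thickness at slot_end under 9 mm and at hole under 10 mm from the board's face), within 0.15 rad of upright, at rest (z of slot_end in the frame of board between 0.161 and 0.169 m and x of slot_end in the frame of board between 0 and 0.009 m and x of hole in the frame of board between -0.001 and 0.01 m and (y of slot_end in the frame of board between -0.159 and -0.111 m or y of slot_end in the frame of board between -0.024 and 0.024 m or y of slot_end in the frame of board between 0.111 and 0.159 m) and angle between template's own z axis and vertical below 0.15 rad and linear speed of template below 0.02 m/s and angular speed of template below 0.15 rad/s); the robot touches nothing.
It fails at once if a bystander on the bench is moved more than 30 mm (distance of any of thread_cone, spool, tape_roll, glue_jar, hammer, pencil_cup from where it was at the start of the episode above 0.03 m).
It also fails if it takes over 67 s, if anything falls off the work surface, if the arm or the gripper's body presses on something with over 40 N, if the wrist force passes 120 N, or if a joint passes its speed limit or range.

## Working session

There is one attempt and no reset: what is moved stays moved. The work goes in short steps, Python scripts to look and compute and a tool call to move; the robot and the scene stay as the last step left them, time stands still between calls to the robot, and variables do not carry over. Pictures are saved under pics/ and viewed, at most 10 in all, crops included, and the job is handed in when it is done.

Besides the shell and the picture viewer there is one more tool, called after "Request:" by a JSON object that holds its "fn" and its "kwargs". move_arm: Moves the arm, as the interface text tells. Its arguments: {"type":"object","properties":{"rows":{"type":"string"},"squeeze":{"type":"number"}},"required":["rows"]}

```bash
mkdir -p pics
python3 - <<'E'
from station import arm
import cv2,numpy as np
for n in("side","top"):
    p,d=arm.grab_frame(n); cv2.imwrite(f"pics/{n}0.png",p); np.save(f"{n}0.npy",d)
    m=arm.camera_model(n); print(n,np.round(m["mtx"],1).tolist(),np.round(np.linalg.inv(m["camera_from_world"]),3).tolist())
print(arm.get_state())
E
```

```text
side [[482.0, 0.0, 286.7], [0.0, 482.0, 208.0], [0.0, 0.0, 1.0]] [[-0.966, -0.207, 0.157, 0.361], [-0.259, 0.744, -0.615, 0.713], [0.01, -0.635, -0.772, 0.953], [0.0, 0.0, 0.0, 1.0]]
top [[441.8, 0.0, 277.7], [0.0, 441.8, 209.2], [0.0, 0.0, 1.0]] [[-0.005, -0.981, 0.196, 0.329], [-1.0, 0.003, -0.009, 0.041], [0.008, -0.196, -0.981, 1.066], [0.0, 0.0, 0.0, 1.0]]
{'t': 0.1, 'q': array([-1.04591840e+00,  3.59314955e-01,  1.11545489e-02, -2.76907569e-04,
       -1.22406893e+00, -2.88125835e-01]), 'qd': array([ 9.37326559e-04, -3.91770431e-03,  3.07418819e-05,  2.42012898e-03,
       -1.16755547e-03,  4.33087554e-04]), 'joint_efforts': array([-2.76415783e-03, -5.84161735e+01,  2.93747020e+01,  7.01561362e+00,
        1.00711745e-02, -9.13471786e-05]), 'eef_pos': array([ 0.15820822, -0.65577696,  0.23372402]), 'ee_rot': array([ 3.14014474e+00, -1.57636104e-04, -2.90493473e+00]), 'force': array([ 0.20791287,  0.47733428, -0.51726202]), 'moment': array([-0.00149872, -0.00374134, -0.0218917 ]), 'gripper_force': 0.0, 'width': 0.08729513738791667}
```

View pics/side0.png

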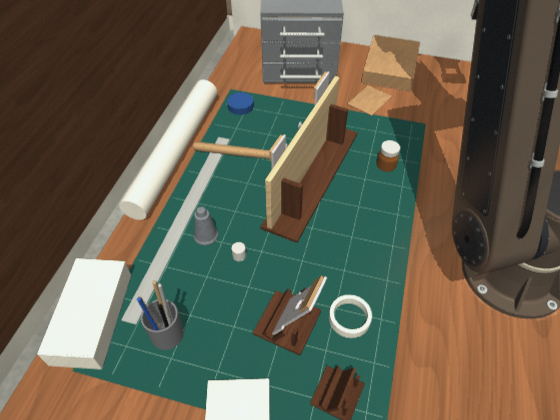

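View pics/top0.png

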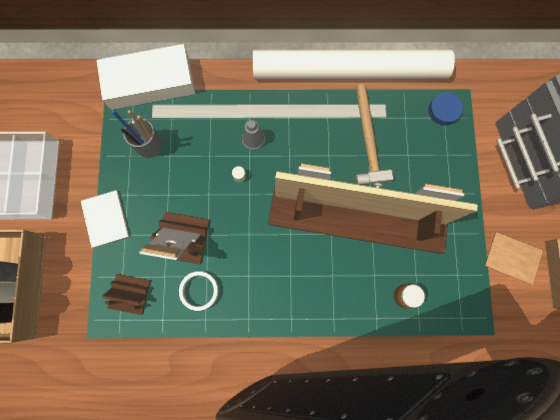

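The template leans in the larger rest (side ~(290,318), top ~(175,240)), with its strip facing the robot. The smaller rest, at side (338,390) and top (128,294), is a decoy. Hung templates at top (313,172) and (441,193) take the left and right places, so the middle screw, at about top (378,187), is the empty one. The hammer head lies below it.

```bash
cat > h.py <<'E'
from station import arm
import cv2,numpy as np
def cloud(n,d):
    m=arm.camera_model(n);K=m["mtx"];T=np.linalg.inv(m["camera_from_world"])
    v,u=np.mgrid[:d.shape[0],:d.shape[1]]
    P=np.stack([(u-K[0,2])/K[0,0]*d,(v-K[1,2])/K[1,1]*d,d],-1)
    W=P@T[:3,:3].T+T[:3,3]; W[d<=0]=np.nan; return W
def proj(n,p):
    m=arm.camera_model(n);c=m["camera_from_world"]@np.r_[p,1];q=m["mtx"]@c[:3];return q[:2]/q[2]
def box(W,lo,hi): return np.all((W>lo)&(W<hi),-1)
E
python3 - <<'E'
from h import *
a=cv2.imread("pics/side0.png");b=cv2.imread("pics/top0.png")
r=lambda i,x,y,w,h:cv2.resize(i[y:y+h,x:x+w],(400,300),interpolation=cv2.INTER_CUBIC)
cv2.imwrite("pics/crop.png",np.vstack([np.hstack([r(a,240,260,100,75+15),r(b,130,200,100,75)]),np.hstack([r(a,250,70,120,90),r(b,320,150,100,75)])]))
for n in("side","top"):
    W=cloud(n,np.load(n+"0.npy"))
    for nm,(u,v) in dict(side=dict(temp=(295,308),strip=(317,294),mat=(230,330)),top=dict(temp=(170,239),strip=(158,253),btop=(375,185),hA=(313,168),hB=(441,190),ham=(378,178),mat=(230,210)))[n].items(): print(n,nm,np.round(W[v,u],3))
    # board top
    k=box(W,[.3,-.4,.178],[.7,.2,.190]);P=W[k];print(n,"ztop pts",len(P),np.nanmin(P,0).round(3),np.nanmax(P,0).round(3))
    k=box(W,[.3,-.5,.19],[.7,.2,.26]);P=W[k];print("above",len(P))
    nl,L,S,C=cv2.connectedComponentsWithStats(k.astype(np.uint8))
    for i in range(1,nl):
        if S[i,4]>8:print(S[i],W[L==i].min(0).round(3),W[L==i].max(0).round(3))
E
```

```text
side temp [0.454 0.269 0.092]
side strip [0.413 0.274 0.175]
side mat [0.583 0.309 0.001]
side ztop pts 800 [ 0.501 -0.378  0.178] [0.585 0.037 0.19 ]
above 518
[313  72  16  29 232] [ 0.522 -0.338  0.19 ] [ 0.547 -0.254  0.225]
[269 135  17  29 280] [ 0.567 -0.074  0.19 ] [ 0.589 -0.007  0.227]
top temp [0.458 0.272 0.087]
top strip [0.418 0.272 0.181]
top btop [ 0.56  -0.172  0.168]
top hA [ 0.581 -0.037  0.224]
top hB [ 0.535 -0.288  0.225]
top ham [ 0.614 -0.214  0.028]
top mat [ 0.541  0.148 -0.   ]
top ztop pts 1508 [ 0.503 -0.374  0.178] [0.585 0.038 0.19 ]
above 768
[530 116   5   8  15] [ 0.683 -0.5    0.201] [ 0.699 -0.496  0.209]
[298 164  33  15 320] [ 0.569 -0.071  0.19 ] [ 0.59  -0.008  0.227]
[418 184  46  16 433] [ 0.523 -0.332  0.19 ] [ 0.548 -0.253  0.227]
```

View pics/crop.png

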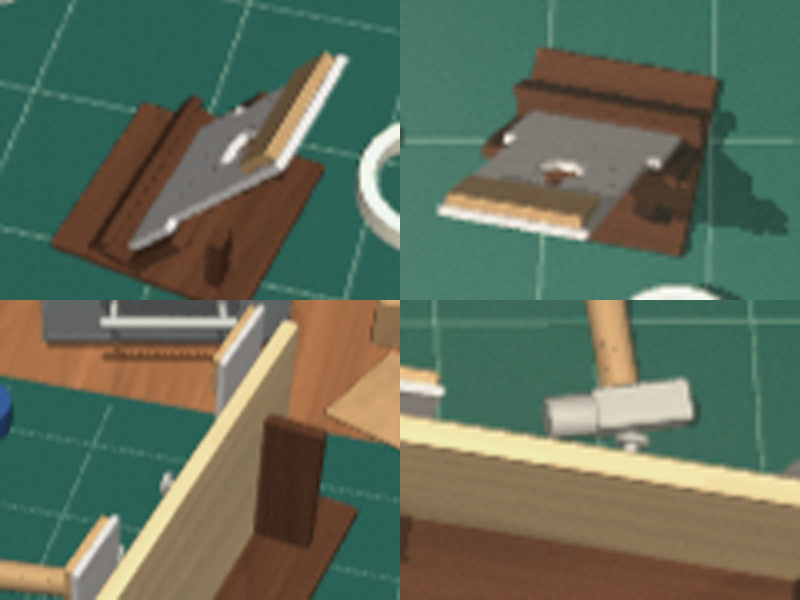

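Crop: the template's strip faces up and away from the robot (+x), the same way as the board, so no big turn is needed. The empty screw's head shows at about top (378,184) and side (300,125). Next I'll get exact poses.

```bash
cat > fit.py <<'E'
from h import *
TP=[];BT=[];HD=[]
for n in("side","top"):
    d=np.load(n+"0.npy");W=cloud(n,d);img=cv2.imread(f"pics/{n}0.png").astype(int)
    hsv=cv2.cvtColor(img.astype(np.uint8),cv2.COLOR_BGR2HSV)
    # board top face
    k=box(W,[.48,-.4,.180],[.62,.06,.187]);P=W[k]
    vx,vy,x0,y0=cv2.fitLine(P[:,:2].astype(np.float32),cv2.DIST_HUBER,0,.001,.001).ravel()
    s=np.array([vx,vy])*(1 if vy>0 else -1);nn=np.array([s[1],-s[0]])
    t=P[:,:2]@s;o=P[:,:2]@nn
    print(n,"board dir yaw",np.arctan2(nn[1],nn[0]).round(4),"across",np.percentile(o,[2,50,98]).round(4),"along",np.percentile(t,[.2,99.8]).round(4),"z",np.median(P[:,2]).round(4))
    # template grey plate
    k=box(W,[.36,.19,.03],[.56,.37,.2])&(hsv[...,1]<60)
    print("plate px",k.sum())
    Q=W[k];c=np.median(Q,0)
    for _ in range(5):
        cc=Q.mean(0);w=np.linalg.svd(Q-cc,full_matrices=False)[2][2];w*=np.sign(w[2]);r=(Q-cc)@w
        Q=Q[abs(r)<max(.003,1.5*np.median(abs(r)))]
    print("plane n",w.round(4),"c",cc.round(4),"tilt",np.arccos(np.hypot(w[0],w[1])).round(4),"yaw",np.arctan2(w[1],w[0]).round(4),len(Q),r.std().round(4))
    # strip top face
    S=W[box(W,[.36,.19,.1],[.5,.37,.23])];h=(S-cc)@w;S2=S[(h>.0045)&(h<.01)]
    zt=np.cross(w,[0,0,1.]);zt=np.cross(zt,w);zt/=np.linalg.norm(zt);yt=np.cross(zt,w)
    print("strip n",len(S2),"h",np.median(h[(h>.004)&(h<.012)]).round(4),"z",np.percentile((S2-cc)@zt,[1,99]).round(4),"y",np.percentile((S2-cc)@yt,[1,99]).round(4))
    print(" centre strip top",(cc+zt*np.percentile((S2-cc)@zt,[1,99]).mean()+yt*np.percentile((S2-cc)@yt,[1,99]).mean()+w*.007).round(4),"zt",zt.round(3))
    A=(Q-cc);print("plate ext z",np.percentile(A@zt,[1,99]).round(4),"y",np.percentile(A@yt,[1,99]).round(4))
    # screw head rays at z=.165
    u,v=dict(side=(300,125),top=(378,185))[n]
    for dv in range(-5,6): print([f"{x[0]:.3f},{x[1]:.3f},{x[2]:.3f}" for x in W[v+dv,u-4:u+7:1]]) if n=="top" or abs(dv)<6 else 0
E
python3 fit.py
```

```text
side board dir yaw -0.1733 across [0.5565 0.5637 0.5728] along [-0.2792  0.1339] z 0.182
plate px 705
plane n [ 0.8867 -0.1546  0.4357] c [0.4517 0.2721 0.098 ] tilt 0.4508 yaw -0.1726 645 0.001
strip n 226 h 0.0079 z [0.0557 0.0881] y [-0.0406  0.0292]
 centre strip top [0.4261 0.2708 0.1658] zt [-0.429  0.075  0.9  ]
plate ext z [-0.0739  0.0883] y [-0.0498  0.0383]
['0.617,-0.388,-0.002', '0.615,-0.391,-0.003', '0.612,-0.390,-0.003', '0.608,-0.387,0.001', '0.606,-0.391,-0.002', '0.603,-0.392,-0.002', '0.600,-0.392,-0.001', '0.596,-0.388,0.003', '0.594,-0.394,-0.001', '0.547,-0.182,0.182', '0.545,-0.185,0.180']
['0.616,-0.383,-0.001', '0.613,-0.385,-0.003', '0.610,-0.384,-0.001', '0.607,-0.384,0.000', '0.604,-0.385,-0.001', '0.601,-0.384,0.001', '0.598,-0.385,0.001', '0.596,-0.389,-0.001', '0.593,-0.392,-0.004', '0.546,-0.181,0.180', '0.544,-0.182,0.179']
['0.615,-0.378,-0.001', '0.611,-0.373,0.004', '0.609,-0.381,-0.002', '0.607,-0.383,-0.003', '0.559,-0.183,0.172', '0.557,-0.183,0.172', '0.598,-0.383,-0.001', '0.595,-0.387,-0.004', '0.548,-0.175,0.182', '0.546,-0.178,0.179', '0.5
[... 4322 characters left out ...]
-0.169,0.180', '0.551,-0.171,0.180', '0.550,-0.173,0.183', '0.551,-0.175,0.180', '0.595,-0.221,0.001', '0.595,-0.224,0.002', '0.594,-0.225,0.007', '0.596,-0.229,-0.001', '0.595,-0.232,0.001', '0.596,-0.234,-0.001']
['0.547,-0.166,0.185', '0.548,-0.169,0.182', '0.548,-0.171,0.181', '0.548,-0.172,0.183', '0.548,-0.175,0.183', '0.548,-0.176,0.184', '0.548,-0.179,0.182', '0.548,-0.181,0.183', '0.547,-0.182,0.186', '0.548,-0.185,0.183', '0.548,-0.187,0.182']
['0.545,-0.166,0.184', '0.546,-0.168,0.182', '0.546,-0.171,0.182', '0.545,-0.172,0.185', '0.545,-0.174,0.184', '0.545,-0.176,0.184', '0.545,-0.178,0.185', '0.545,-0.180,0.184', '0.546,-0.183,0.182', '0.545,-0.184,0.187', '0.545,-0.187,0.184']
```

```bash
cat > g.py <<'E'
import numpy as np
from scipy.spatial.transform import Rotation as R, Slerp
def cur():
    from station import arm
    s=arm.get_state(); return s["eef_pos"],R.from_euler("xyz",s["ee_rot"])
def rows(pts,rot0,rot1,op,dec=3):
    """pts: n+1 world positions, uniform turn rot0->rot1; prints tool-axis rows"""
    n=len(pts)-1;S=Slerp([0,n],R.concatenate([rot0,rot1]));out=[]
    P,Q=pts[0].copy(),rot0
    for i in range(n):
        rv=np.round((Q.inv()*S(i+1)).as_rotvec(degrees=True),1)
        sh=np.round(Q.inv().apply(pts[i+1]-P),dec)
        P=P+Q.apply(sh);Q=Q*R.from_rotvec(rv,degrees=True)
        out.append(" ".join(f"{x:g}" for x in [*(rv+0),*(sh+0),op]))
    for i in range(0,n,8): print("; ".join(out[i:i+8]))
    return P,Q
def line(a,b,n): return np.linspace(a,b,n+1)
w=np.array([.8866,-.1585,.4345]);w/=np.linalg.norm(w)
zt=np.cross(np.cross(w,[0,0,1.]),w);zt/=np.linalg.norm(zt)
Rg=R.from_matrix(np.stack([np.cross(w,zt),-w,-zt],1))
grasp=np.array([.4243,.2714,.1574])
yb=-.1715
nb=np.array([np.cos(yb),np.sin(yb),0]);sb=np.array([-np.sin(yb),np.cos(yb),0])
Rd=R.from_matrix(np.stack([-sb,-nb,[0,0,-1.]],1))
E
python3 - <<'E'
from g import *
p,q=cur()
P,Q=rows(line(p,p+[0,0,.12],3),q,q,.0876)
e=grasp+.1*zt;e[2]+=.02
a0,a1=np.arctan2(P[1],P[0]),np.arctan2(e[1],e[0]);t=np.linspace(0,1,20)[:,None]
r=np.hypot(*P[:2])*(1-t)+np.hypot(*e[:2])*t;a=a0+(a1-a0)*t
pts=np.hstack([r*np.cos(a),r*np.sin(a),P[2]*np.ones_like(t)]);pts[-6:,2]=np.linspace(P[2],e[2],6)
print(Rg.as_euler("xyz"),e,np.degrees((Q.inv()*Rg).magnitude()))
rows(pts,Q,Rg,.0876)
E
```

```text
0 0 0 0 0 -0.04 0.0876; 0 0 0 0 0 -0.04 0.0876; 0 0 0 0 0 -0.04 0.0876
[-2.69210285  0.         -1.74770036] [0.38152752 0.27904656 0.26746689] 70.62341622420264
1.2 -0.8 -3.4 -0.069 0.014 0 0.0876; 1.2 -0.8 -3.5 -0.066 0.017 0.001 0.0876; 1.2 -0.7 -3.4 -0.065 0.02 0 0.0876; 1.2 -0.8 -3.4 -0.063 0.022 0.001 0.0876; 1.2 -0.8 -3.4 -0.061 0.025 0.001 0.0876; 1.2 -0.8 -3.5 -0.059 0.028 0 0.0876; 1.2 -0.8 -3.4 -0.056 0.029 -0.001 0.0876; 1.2 -0.7 -3.4 -0.054 0.031 -0.002 0.0876
1.2 -0.8 -3.5 -0.052 0.033 -0.003 0.0876; 1.2 -0.8 -3.4 -0.049 0.035 -0.004 0.0876; 1.2 -0.8 -3.4 -0.047 0.036 -0.005 0.0876; 1.2 -0.8 -3.4 -0.044 0.037 -0.007 0.0876; 1.2 -0.7 -3.5 -0.041 0.038 -0.008 0.0876; 1.3 -0.8 -3.4 -0.04 0.038 -0.01 0.0876; 1.2 -0.8 -3.4 -0.035 0.045 0.004 0.0876; 1.2 -0.8 -3.5 -0.033 0.046 0.003 0.0876
1.2 -0.8 -3.4 -0.031 0.046 0.001 0.0876; 1.2 -0.8 -3.4 -0.029 0.047 0 0.0876; 1.2 -0.7 -3.4 -0.025 0.046 -0.002 0.0876
```

Request:
{"fn": "move_arm", "kwargs": {"rows": "0 0 0 0 0 -0.04 0.0876; 0 0 0 0 0 -0.04 0.0876; 0 0 0 0 0 -0.04 0.0876; 0 0 0 0 0 0 0.0876"}}

```text
t: 0.6
eef_pos: [0.1585, -0.6573, 0.3583]
ee_rot: [-3.136, 0.001, -2.905]
force: [0.6, 0.0, -0.4]
width: 0.0874
gripper_force: 0.0
```

Run:
```python
from g import *
P,Q=cur()
e=grasp+.1*zt;e[2]+=.02
a0,a1=np.arctan2(P[1],P[0]),np.arctan2(e[1],e[0]);t=np.linspace(0,1,25)[:,None]
r=np.hypot(*P[:2])*(1-t)+np.hypot(*e[:2])*t;a=a0+(a1-a0)*t
pts=np.hstack([r*np.cos(a),r*np.sin(a),P[2]*np.ones_like(t)]);pts[-6:,2]=np.linspace(P[2],e[2],6)
rows(pts,Q,Rg,.0876)
```

```text
0.9 -0.6 -2.7 -0.055 0.011 0 0.0876; 1 -0.7 -2.7 -0.053 0.012 0 0.0876; 0.9 -0.6 -2.7 -0.053 0.015 0.001 0.0876; 0.9 -0.6 -2.7 -0.051 0.016 0 0.0876; 1 -0.6 -2.8 -0.049 0.017 0.001 0.0876; 0.9 -0.7 -2.7 -0.049 0.02 0 0.0876; 1 -0.6 -2.7 -0.047 0.02 0 0.0876; 0.9 -0.6 -2.7 -0.046 0.022 0 0.0876
0.9 -0.6 -2.7 -0.045 0.024 -0.001 0.0876; 1 -0.7 -2.7 -0.042 0.024 -0.001 0.0876; 0.9 -0.6 -2.7 -0.042 0.026 -0.003 0.0876; 0.9 -0.6 -2.7 -0.04 0.027 -0.002 0.0876; 1 -0.6 -2.7 -0.038 0.027 -0.004 0.0876; 0.9 -0.7 -2.8 -0.037 0.029 -0.005 0.0876; 0.9 -0.6 -2.7 -0.035 0.029 -0.006 0.0876; 1 -0.6 -2.7 -0.034 0.029 -0.006 0.0876
0.9 -0.6 -2.7 -0.032 0.031 -0.008 0.0876; 1 -0.7 -2.7 -0.031 0.03 -0.008 0.0876; 0.9 -0.6 -2.7 -0.028 0.031 -0.01 0.0876; 0.9 -0.6 -2.7 -0.027 0.038 0.007 0.0876; 1 -0.7 -2.7 -0.025 0.038 0.005 0.0876; 0.9 -0.6 -2.7 -0.023 0.038 0.004 0.0876; 0.9 -0.6 -2.8 -0.022 0.039 0.004 0.0876; 1 -0.6 -2.7 -0.02 0.039 0.002 0.0876
```

Request:
{"fn": "move_arm", "kwargs": {"rows": "1 -0.6 -2.7 -0.055 0.011 0 0.0876; 1 -0.6 -2.7 -0.053 0.012 0 0.0876; 0.9 -0.6 -2.7 -0.053 0.015 0.001 0.0876; 0.9 -0.6 -2.7 -0.051 0.016 0 0.0876; 1 -0.6 -2.8 -0.049 0.017 0.001 0.0876; 0.9 -0.7 -2.7 -0.049 0.02 0 0.0876; 1 -0.6 -2.7 -0.047 0.02 0 0.0876; 0.9 -0.6 -2.7 -0.046 0.022 0 0.0876"}}

```text
t: 1.6
eef_pos: [0.4739, -0.3794, 0.3534]
ee_rot: [-2.997, 0.058, -2.519]
force: [0.8, -0.1, 0.1]
width: 0.0878
gripper_force: 0.0
```

Request:
{"fn": "move_arm", "kwargs": {"rows": "0.9 -0.6 -2.7 -0.045 0.024 -0.001 0.0876; 1 -0.7 -2.7 -0.042 0.024 -0.001 0.0876; 0.9 -0.6 -2.7 -0.042 0.026 -0.003 0.0876; 0.9 -0.6 -2.7 -0.04 0.027 -0.002 0.0876; 1 -0.6 -2.7 -0.038 0.027 -0.004 0.0876; 0.9 -0.7 -2.8 -0.037 0.029 -0.005 0.0876; 0.9 -0.6 -2.7 -0.035 0.029 -0.006 0.0876; 1 -0.6 -2.7 -0.034 0.029 -0.006 0.0876"}}

```text
t: 2.6
eef_pos: [0.54, -0.0105, 0.3547]
ee_rot: [-2.84, 0.059, -2.13]
force: [0.4, -0.4, 0.1]
width: 0.0879
gripper_force: 0.0
```

Request:
{"fn": "move_arm", "kwargs": {"rows": "0.9 -0.6 -2.7 -0.032 0.031 -0.008 0.0876; 1 -0.7 -2.7 -0.031 0.03 -0.008 0.0876; 0.9 -0.6 -2.7 -0.028 0.031 -0.01 0.0876; 0.9 -0.6 -2.7 -0.027 0.038 0.007 0.0876; 1 -0.7 -2.7 -0.025 0.038 0.005 0.0876; 0.9 -0.6 -2.7 -0.023 0.038 0.004 0.0876; 0.9 -0.6 -2.8 -0.022 0.039 0.004 0.0876; 1 -0.6 -2.7 -0.02 0.039 0.002 0.0876"}}

```text
t: 3.6
eef_pos: [0.3794, 0.2805, 0.2648]
ee_rot: [-2.695, 0.001, -1.746]
force: [0.5, 0.7, -0.7]
width: 0.0876
gripper_force: 0.0
```

Run:
```python
from g import *
P,Q=cur();print(P,grasp+.05*zt)
P,Q=rows(line(P,grasp+.05*zt,4),Q,Rg,.0876)
rows(line(P,grasp,3),Q,Rg,.0876)
```

```text
[0.37938073 0.28053107 0.26475784] [0.40291376 0.27522328 0.20243345]
0 0 0 0 0.001 0.017 0.0876; 0.1 0 0 0.001 0.002 0.016 0.0876; 0 0.1 0.1 0 0.001 0.017 0.0876; 0.1 0 0 0 0.001 0.017 0.0876
0 0 0 0 0 0.017 0.0876; 0 0 0 0 0 0.016 0.0876; 0 0 0 0 0 0.017 0.0876
```

Request:
{"fn": "move_arm", "kwargs": {"rows": "0 0 0 0 0.001 0.017 0.0876; 0.1 0 0 0.001 0.002 0.016 0.0876; 0 0.1 0.1 0 0.001 0.017 0.0876; 0.1 0 0 0 0.001 0.017 0.0876; 0 0 0 0 0 0 0.0876"}}

```text
t: 4.22
eef_pos: [0.4043, 0.2734, 0.2019]
ee_rot: [-2.693, -0.003, -1.751]
force: [-0.3, -0.1, 0.3]
width: 0.0875
gripper_force: 0.0
```

Request:
{"fn": "move_arm", "kwargs": {"rows": "0 0 0 0 0 0.017 0.0876; 0 0 0 0 0 0.016 0.0876; 0 0 0 0 0 0.017 0.0876; 0 0 0 0 0 0 0.0876; 0 0 0 0 0 0 0.0876"}}

```text
t: 4.85
eef_pos: [0.426, 0.2713, 0.1592]
ee_rot: [-2.692, 0.002, -1.75]
force: [-0.7, 0.5, -0.1]
width: 0.0874
gripper_force: 0.0
```

Run:
```python
from g import *
from h import *
P,Q=cur();print(P-grasp,(Q.inv()*Rg).as_rotvec(degrees=True),arm.get_state()["force"])
p,d=arm.grab_frame("side");q,_=arm.grab_frame("top")
c=lambda i,x,y:cv2.resize(i[y:y+120,x:x+110],(400,436))
cv2.imwrite("pics/g1.png",np.hstack([c(p,240,230),c(q,120,170)]))
```

```text
[ 0.00165646 -0.00010153  0.00181959] [-0.02597623  0.01820643 -0.1635419 ] [-0.69779276  0.53114571 -0.11031242]
```

View pics/g1.png

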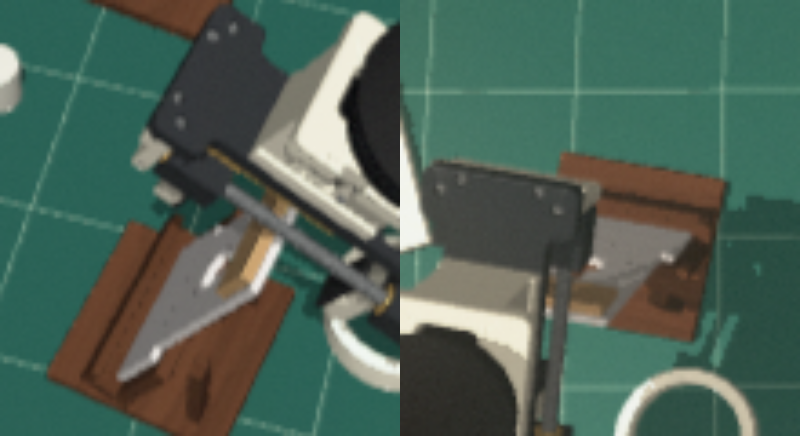

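The fingers straddle the strip (side crop ~(265,250), top crop ~(575,295)). I'll centre by 2 mm and close.

Request:
{"fn": "move_arm", "kwargs": {"rows": "0 0 0 0 0.002 0 0.06; 0 0 0 0 0 0 0.03; 0 0 0 0 0 0 0.02; 0 0 0 0 0 0 0; 0 0 0 0 0 0 0; 0 0 0 0 0 0 0; 0 0 0 0 0 0 0; 0 0 0 0 0 0 0", "squeeze": 40}}

```text
t: 5.95
eef_pos: [0.4241, 0.2714, 0.1576]
ee_rot: [-2.692, 0.001, -1.75]
force: [-0.2, 0.4, 0.0]
width: 0.013
gripper_force: 0.0
```

Request:
{"fn": "move_arm", "kwargs": {"rows": "0 0 0 0 0 0 0; 0 0 0 0 0 0 0; 0 0 0 0 0 0 0"}}

```text
t: 6.32
eef_pos: [0.4243, 0.2713, 0.1577]
ee_rot: [-2.692, 0.001, -1.75]
force: [5.6, -0.9, -1.1]
width: 0.0118
gripper_force: 40.0
```

Request:
{"fn": "move_arm", "kwargs": {"rows": "0 0 0 0 0 -0.01 0; 0 0 0 0 0 -0.02 0; 0 0 0 0 0 -0.03 0; 0 0 0 0 0 -0.03 0; 0 0 0 0 0 -0.03 0; 0 0 0 0 0 -0.02 0; 0 0 0 0 0 0 0; 0 0 0 0 0 0 0"}}

```text
t: 7.32
eef_pos: [0.3641, 0.2816, 0.2825]
ee_rot: [-2.693, -0.0, -1.75]
force: [-0.2, 0.0, -2.0]
width: 0.0117
gripper_force: 40.0
```

Run:
```python
from g import *
P,Q=cur();print(P)
# next: upright, up and forward beyond the board line, high
tgt=np.array([.50,.22,.36])
rows(line(P,tgt,8),Q,Rd,0)
```

```text
[0.36407036 0.28164025 0.28248974]
-3.2 0 -0.1 0.005 -0.021 -0.001 0; -3.2 0 0 0.004 -0.02 -0.002 0; -3.2 0 -0.1 0.005 -0.02 -0.003 0; -3.3 -0.1 0 0.004 -0.02 -0.004 0; -3.2 0 -0.1 0.005 -0.02 -0.006 0; -3.2 0 0 0.005 -0.019 -0.006 0; -3.2 0 -0.1 0.004 -0.019 -0.008 0; -3.2 0 0 0.005 -0.019 -0.009 0
```

Request:
{"fn": "move_arm", "kwargs": {"rows": "-3.2 0 -0.1 0.005 -0.021 -0.001 0; -3.2 0 0 0.004 -0.02 -0.002 0; -3.2 0 -0.1 0.005 -0.02 -0.003 0; -3.3 -0.1 0 0.004 -0.02 -0.004 0; -3.2 0 -0.1 0.005 -0.02 -0.006 0; -3.2 0 0 0.005 -0.019 -0.006 0; -3.2 0 -0.1 0.004 -0.019 -0.008 0; -3.2 0 0 0.005 -0.019 -0.009 0"}}

```text
t: 8.32
eef_pos: [0.5008, 0.2194, 0.3601]
ee_rot: [3.139, -0.001, -1.744]
force: [0.1, 0.6, -2.3]
width: 0.0117
gripper_force: 40.0
```

```bash
cat > tm.py <<'E'
from h import *
from g import *
def plate(n,im,W,P,Q):
    """held plate in tool frame: back/front plane + extents"""
    hsv=cv2.cvtColor(im,cv2.COLOR_BGR2HSV)
    L=Q.inv().apply((np.nan_to_num(W,nan=9)-P).reshape(-1,3)).reshape(W.shape)
    k=(abs(L[...,0])<.06)&(abs(L[...,1])<.03)&(L[...,2]>.012)&(L[...,2]<.17)
    return k,L
E
python3 - <<'E'
from tm import *
for n in("side","top"):
    P,Q=cur()
    im,d=arm.grab_frame(n);W=cloud(n,d);k,L=plate(n,im,W,P,Q);A=L[k];print(n,P,len(A))
    if len(A)<50: continue
    c=np.median(A,0)
    B=A
    for _ in range(6):
        c=B.mean(0);v=np.linalg.svd(B-c,full_matrices=False)[2][2];v*=np.sign(v[1]);B=A[abs((A-c)@v)<.003]
    print("n in tool",v.round(4),"y at z=.08",c[1]-(v[2]*(.04-c[2])+v[0]*(0-c[0]))/v[1],len(B))
    print("x",np.percentile(B[:,0],[1,99]).round(4),"z",np.percentile(B[:,2],[1,99]).round(4))
    for z0,z1 in((.03,.06),(.06,.085),(.105,.14)):
        X=B[(B[:,2]>z0)&(B[:,2]<z1),0];print(z0,len(X),np.percentile(X,[1,99]).round(4) if len(X) else "")
    cv2.imwrite(f"pics/{n}2.png",im)
E
```

```text
side [0.50082544 0.21940738 0.36011721] 923
n in tool [-0.0071  1.      0.0018] y at z=.08 0.006703814162476009 870
x [-0.0442  0.0428] z [0.0152 0.1486]
0.03 153 [-0.0378  0.0347]
0.06 171 [-0.0379  0.0367]
0.105 254 [-0.0445  0.0433]
top [0.50331975 0.21899394 0.36080804] 324
n in tool [0.0209 0.9998 0.002 ] y at z=.08 0.006431978393778719 310
x [-0.0117  0.044 ] z [0.0145 0.1457]
0.03 55 [0.0105 0.0372]
0.06 57 [0.0011 0.0373]
0.105 93 [-0.012   0.0442]
```

View pics/side2.png

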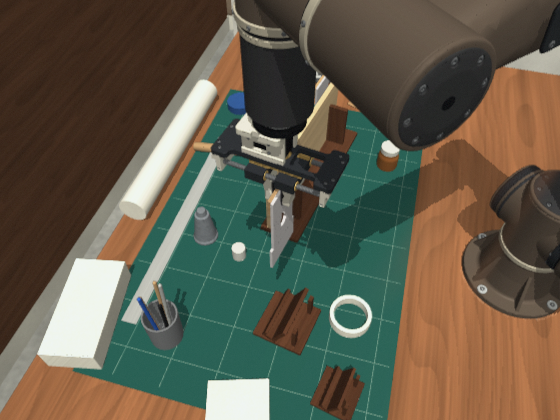

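The template hangs straight in the gripper, its plate centred within 1 mm in the tool frame and its bottom 148 mm below the TCP. The rest is empty. Next I'll move above and in front of the middle screw.

Run:
```python
from g import *
P,Q=cur();print(P)
B=lambda n,s,z: n*nb+s*sb+np.array([0,0,z])
a=P+[0,0,.05]
p,q=rows(np.vstack([line(P,a,2),line(a,B(.66,-.0792,.41),11)[1:]]),Q,Rd,0)
rows(line(p,B(.63,-.0792,.26),5),q,Rd,0)
```

```text
[0.50258291 0.21922407 0.36002524]
0 0 0 0 0 -0.025 0; 0 0 0 0 0 -0.025 0; 0 0 -0.1 0.035 -0.018 0 0; 0 0 0 0.034 -0.019 0 0; 0 0 0 0.035 -0.018 0 0; 0 0 0 0.034 -0.019 0 0; 0 0 0 0.035 -0.018 0 0; 0 0 -0.1 0.035 -0.019 0 0
0.1 -0.1 0 0.034 -0.018 0 0; 0 0 0 0.035 -0.019 0 0; 0 0 0 0.034 -0.018 0 0; 0 0 0 0.035 -0.018 0 0; 0 0 0 0.035 -0.019 0 0
0 0 0 0 0.006 0.03 0; 0 0 0 0 0.006 0.03 0; 0 0 0 0 0.006 0.03 0; 0 0 0 0 0.006 0.03 0; 0 0 0 0 0.006 0.03 0
```

Request:
{"fn": "move_arm", "kwargs": {"rows": "0 0 0 0 0 -0.025 0; 0 0 0 0 0 -0.025 0; 0 0 -0.1 0.035 -0.018 0 0; 0 0 0 0.034 -0.019 0 0; 0 0 0 0.035 -0.018 0 0; 0 0 0 0.034 -0.019 0 0; 0 0 0 0.035 -0.018 0 0; 0 0 -0.1 0.035 -0.019 0 0"}}

```text
t: 9.43
eef_pos: [0.574, -0.005, 0.4098]
ee_rot: [3.141, -0.0, -1.74]
force: [0.6, 0.1, -1.1]
width: 0.0118
gripper_force: 40.0
```

Request:
{"fn": "move_arm", "kwargs": {"rows": "0.1 -0.1 0 0.034 -0.018 0 0; 0 0 0 0.035 -0.019 0 0; 0 0 0 0.034 -0.018 0 0; 0 0 0 0.035 -0.018 0 0; 0 0 0 0.035 -0.019 0 0; 0 0 0 0 0 0 0"}}

```text
t: 10.18
eef_pos: [0.6358, -0.192, 0.4081]
ee_rot: [3.14, 0.001, -1.743]
force: [0.3, 0.0, -1.9]
width: 0.0116
gripper_force: 40.0
```

Request:
{"fn": "move_arm", "kwargs": {"rows": "0 0 0 0 0.006 0.03 0; 0 0 0 0 0.006 0.03 0; 0 0 0 0 0.006 0.03 0; 0 0 0 0 0.006 0.03 0; 0 0 0 0 0.006 0.03 0; 0 0 0 0 0 0 0; 0 0 0 0 0 0 0; 0 0 0 0 0 0 0"}}

```text
t: 11.18
eef_pos: [0.6075, -0.1841, 0.2627]
ee_rot: [-3.137, 0.003, -1.739]
force: [0.2, 0.3, -2.0]
width: 0.0117
gripper_force: 40.0
```

Run:
```python
from tm import *
s=arm.get_state();P,Q=cur();print("board coords n,s,z",P@nb,P@sb,P[2],"rot err",(Q.inv()*Rd).as_rotvec(degrees=True),s["force"])
for n in("side","top"):
    im,d=arm.grab_frame(n);W=cloud(n,d);k,L=plate(n,im,W,P,Q);A=L[k]
    A=A[(abs(A[:,1])<.012)];print(n,len(A),A.min(0),A.max(0)) if len(A) else 0
    x,y=dict(side=(230,70),top=(310,120))[n];c=cv2.resize(im[y:y+110,x:x+110],(400,400));cv2.imwrite(f"pics/{n}3.png",c)
cv2.imwrite("pics/b3.png",np.hstack([cv2.imread("pics/side3.png"),cv2.imread("pics/top3.png")]))
```

```text
board coords n,s,z 0.6299845584278374 -0.07774634969548803 0.2627265045018102 rot err [-0.2895854   0.15419261  0.17823278] [ 0.19652848  0.32248574 -2.01527465]
side 566 [-0.04748121 -0.00130257  0.01247153] [0.04827949 0.00890595 0.15029478]
top 71 [-0.01639359  0.00101621  0.03370143] [0.03631215 0.00697685 0.07830766]
```

View pics/b3.png

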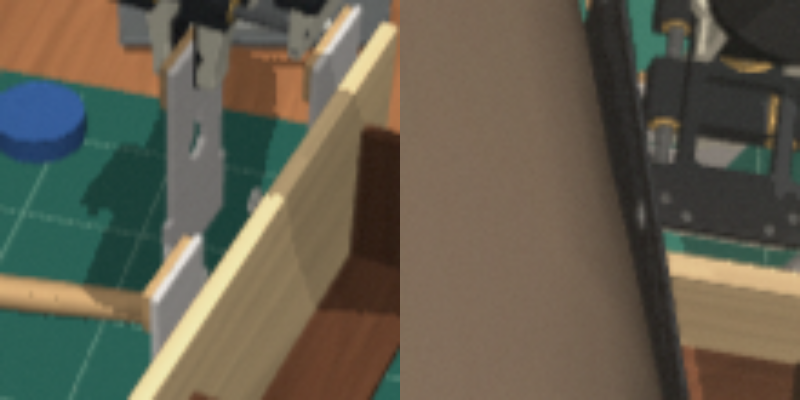

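Run:
```python
from tm import *
for n in("top","side"):
    W=cloud(n,np.load(n+"0.npy"));N=W@nb;S=W@sb;Z=W[...,2]
    k=(N>.577)&(N<.589)&(abs(S+.079)<.02)&(Z>.15)&(Z<.18)
    v,u=np.nonzero(k);print(n,k.sum(),"u",u.min(),u.max(),"v",v.min(),v.max(),"s",np.percentile(S[k],[0,5,50,95,100]).round(4),"z",np.percentile(Z[k],[0,50,100]).round(4),"n",np.percentile(N[k],[0,50,100]).round(4))
    print(k[v.min():v.max()+1,u.min():u.max()+1].astype(int))
    t=k&(Z>.166); print("upper part s mean",S[t].mean(),S[t].min(),S[t].max())
    for s in(-.073,-.076,-.079,-.082,-.085): print(s,"disc edges ->",[proj(n,.583*nb+(s+q*.009)*sb+np.array([0,0,.165])).round(1).tolist() for q in(1,-1)],proj(n,.583*nb+s*sb+np.array([0,0,.174])).round(1))
```

```text
top 31 u 374 381 v 183 187 s [-0.0867 -0.0862 -0.0784 -0.0724 -0.071 ] z [0.1575 0.1697 0.1745] n [0.5771 0.5819 0.5855]
[[0 1 1 1 1 0 0 0]
 [1 1 1 1 1 1 1 1]
 [1 1 1 1 1 1 1 1]
 [1 1 1 1 1 1 0 1]
 [0 0 1 1 1 1 0 0]]
upper part s mean -0.07861392807283417 -0.08671320038879042 -0.07098204658997967
-0.073 disc edges -> [[370.0, 183.8], [378.5, 185.2]] [375.2 183.5]
-0.076 disc edges -> [[371.4, 184.1], [379.9, 185.5]] [376.6 183.7]
-0.079 disc edges -> [[372.8, 184.3], [381.3, 185.7]] [378.  183.9]
-0.082 disc edges -> [[374.2, 184.5], [382.7, 185.9]] [379.5 184.2]
-0.085 disc edges -> [[375.6, 184.8], [384.1, 186.2]] [380.9 184.4]
side 20 u 298 301 v 122 128 s [-0.0878 -0.0858 -0.0783 -0.0735 -0.0725] z [0.1608 0.1673 0.1747] n [0.5779 0.5805 0.584 ]
[[0 0 1 1]
 [0 1 1 1]
 [0 1 1 1]
 [1 1 1 1]
 [1 1 1 0]
 [1 1 1 0]
 [1 1 0 0]]
upper part s mean -0.08014351206803093 -0.08778583274018699 -0.07356465362471866
-0.073 disc edges -> [[296.2, 129.2], [299.2, 124.8]] [297.8 124.2]
-0.076 disc edges -> [[296.7, 128.5], [299.7, 124.1]] [298.3 123.4]
-0.079 disc edges -> [[297.2, 127.7], [300.2, 123.4]] [298.8 122.7]
-0.082 disc edges -> [[297.7, 127.0], [300.7, 122.6]] [299.3 122. ]
-0.085 disc edges -> [[298.2, 126.3], [301.2, 121.9]] [299.8 121.3]
```

Request:
{"fn": "move_arm", "kwargs": {"rows": "-0.3 0.1 0.2 0.002 0 0.01 0; 0 0 0 0 0.003 0.015 0; 0 0 0 0 0.004 0.014 0; 0 0 0 0 0 0 0; 0 0 0 0 0 0 0; 0 0 0 0 0 0 0"}}

```text
t: 12.02
eef_pos: [0.5998, -0.1848, 0.2229]
ee_rot: [3.14, 0.001, -1.743]
force: [-0.7, 0.8, -1.8]
width: 0.0115
gripper_force: 40.0
```

```bash
cat > st.py <<'E'
from tm import *
s=arm.get_state();P,Q=cur();f=s["force"];print("n,s,z",(P@nb).round(4),(P@sb).round(4),P[2].round(4),"rot",(Q.inv()*Rd).as_rotvec(degrees=True).round(2),"F n,s,z",(f@nb).round(1),(f@sb).round(1),f[2].round(1),"t",s["t"])
im,d=arm.grab_frame("side");W=cloud("side",d);k,L=plate("side",im,W,P,Q)
A=W[k&(abs(L[...,1])<.015)];X=A[A[:,2]>.15]
print("plate s edges",[np.percentile(A[abs(A[:,2]-z)<.012]@sb,[2,98]).round(4).tolist() for z in(.19,.17,.15,.13,.1) if (abs(A[:,2]-z)<.012).sum()>5],"n",np.median(A@nb).round(4))
E
python3 st.py
```

```text
n,s,z 0.6225 -0.0798 0.2229 rot [ 0.08  0.06 -0.03] F n,s,z -0.9 0.6 -1.8 t 12.025
plate s edges [[-0.1112, -0.0406], [-0.117, -0.0411], [-0.1184, -0.042], [-0.1235, -0.0653], [-0.1246, -0.0757]] n 0.6156
```

Request:
{"fn": "move_arm", "kwargs": {"rows": "0 0 0 0 0.01 0 0; 0 0 0 0 0.01 0 0; 0 0 0 0 0.008 0 0; 0 0 0 0 0.002 0 0; 0 0 0 0 0.002 0 0; 0 0 0 0 0.002 0 0; 0 0 0 0 0 0 0; 0 0 0 0 0 0 0"}}

```text
t: 13.08
eef_pos: [0.5659, -0.179, 0.2223]
ee_rot: [3.139, 0.001, -1.743]
force: [-0.2, -1.0, -2.4]
width: 0.0119
gripper_force: 40.0
```

```bash
python3 st.py
```

```text
n,s,z 0.5882 -0.0798 0.2223 rot [ 0.15  0.06 -0.03] F n,s,z 0.0 -1.1 -2.4 t 13.075
plate s edges [[-0.1121, -0.0408], [-0.1169, -0.042], [-0.1068, -0.0423]] n 0.5814
```

Request:
{"fn": "move_arm", "kwargs": {"rows": "0 0 0 0 0.002 0 0; 0 0 0 0 0.002 0 0; 0 0 0 0 0.002 0 0; 0 0 0 0 0.002 0 0; 0 0 0 0 0 0 0; 0 0 0 0 0 0 0"}}

```text
t: 13.88
eef_pos: [0.558, -0.1776, 0.2225]
ee_rot: [3.139, 0.001, -1.743]
force: [0.6, 0.4, -2.3]
width: 0.012
gripper_force: 40.0
```

```bash
python3 st.py
```

```text
n,s,z 0.5802 -0.0797 0.2225 rot [ 0.13  0.06 -0.02] F n,s,z 0.6 0.5 -2.3 t 13.875
plate s edges [[-0.1352, -0.0255], [-0.1372, -0.0245]] n 0.5728
```

The head is through the hole, with no force. I'll go 1 mm closer, then slide down.

Request:
{"fn": "move_arm", "kwargs": {"rows": "0 0 0 0 0.001 0 0; 0 0 0 0 0 0 0; 0 0 0 0 0 0.004 0; 0 0 0 0 0 0.004 0; 0 0 0 0 0 0.004 0; 0 0 0 0 0 0.003 0; 0 0 0 0 0 0 0; 0 0 0 0 0 0 0"}}

```text
t: 14.92
eef_pos: [0.557, -0.1774, 0.2075]
ee_rot: [3.139, 0.001, -1.743]
force: [-0.3, 0.2, -1.6]
width: 0.0119
gripper_force: 40.0
```

```bash
python3 st.py
```

```text
n,s,z 0.5792 -0.0797 0.2075 rot [ 0.13  0.05 -0.03] F n,s,z -0.3 0.2 -1.6 t 14.925
plate s edges [[-0.1348, -0.0236], [-0.1352, -0.0209]] n 0.5698
```

Request:
{"fn": "move_arm", "kwargs": {"rows": "0 0 0 0 0 0.002 0; 0 0 0 0 0 0.002 0; 0 0 0 0 0 0.001 0; 0 0 0 0 0 0 0; 0 0 0 0 0 0 0"}}

```text
t: 15.6
eef_pos: [0.557, -0.1774, 0.2024]
ee_rot: [3.139, 0.001, -1.743]
force: [0.7, 0.3, -1.7]
width: 0.012
gripper_force: 40.0
```

Request:
{"fn": "move_arm", "kwargs": {"rows": "0 0 0 0 0 0.001 0; 0 0 0 0 0 0 0; 0 0 0 0 0 0 0"}}

```text
t: 15.98
eef_pos: [0.5571, -0.1774, 0.2018]
ee_rot: [3.14, 0.001, -1.743]
force: [-0.7, 0.1, 2.4]
width: 0.0117
gripper_force: 40.0
```

Request:
{"fn": "move_arm", "kwargs": {"rows": "0 0 0 0 0 0 0.016; 0 0 0 0 0 0 0.02; 0 0 0 0 0 0 0.03; 0 0 0 0 0 0 0.04; 0 0 0 0 0 0 0.04; 0 0 0 0 0 0 0.04"}}

```text
t: 16.73
eef_pos: [0.5569, -0.1774, 0.2014]
ee_rot: [3.139, 0.001, -1.743]
force: [0.8, 0.0, -0.1]
width: 0.0397
gripper_force: 0.0
```

Request:
{"fn": "move_arm", "kwargs": {"rows": "0 0 0 0 0 -0.01 0.04; 0 0 0 0 0 -0.02 0.04; 0 0 0 0 0 -0.03 0.04; 0 0 0 0 0 -0.04 0.04; 0 0 0 0 0 -0.04 0.04; 0 0 0 0 0 0 0.04; 0 0 0 0 0 0 0.04; 0 0 0 0 0 0 0.04"}}

```text
t: 17.73
eef_pos: [0.5568, -0.1775, 0.3405]
ee_rot: [3.137, 0.001, -1.743]
force: [-0.6, -0.4, -0.5]
width: 0.0398
gripper_force: 0.0
```

Run:
```python
from tm import *
out=[]
for n in("side","top"):
    im,d=arm.grab_frame(n);W=cloud(n,d)
    k=(abs(W@nb-.577)<.014)&(abs(W@sb+.08)<.045)&(W[...,2]>.19)&(W[...,2]<.25);A=W[k]
    print(n,len(A),"s",np.percentile(A@sb,[1,99]).round(4),"n",np.percentile(A@nb,[1,99]).round(4),"z",A[:,2].max().round(4)) if len(A) else print(n,0)
    x,y=dict(side=(230,70),top=(310,120))[n];out.append(cv2.resize(im[y:y+110,x:x+110],(400,400)))
cv2.imwrite("pics/f.png",np.hstack(out))
```

```text
side 256 s [-0.1151 -0.0405] n [0.5708 0.584 ] z 0.2255
top 0
```

View pics/f.png

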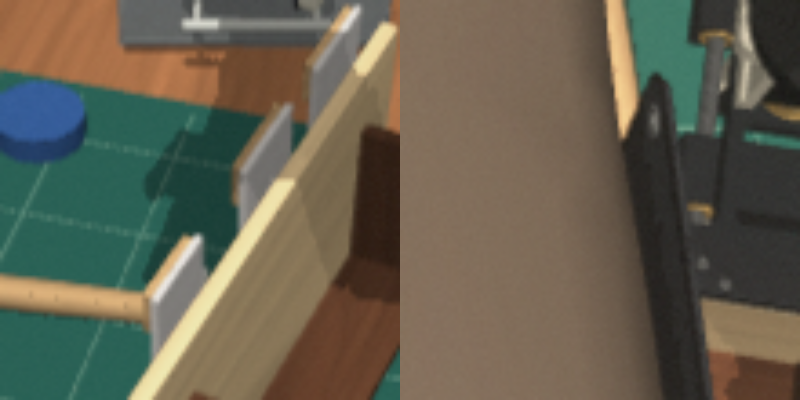

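The template hangs upright on the middle screw, in line with the other two (crop ~(265,160)). Its top is at about 0.224 m and the gripper is clear. Handing in.

```bash
python3 -c "
from station import arm
print(arm.job_done())"
```

```text
the job is handed in; nothing more can be done
None
```

The template hangs upright on the middle screw, the empty one, with its neck home in the top of the slot. The gripper is clear, nothing else on the bench was touched, and the job is handed in; no verdict was returned.

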